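# Ring for the helper and point out the next jig head

### The arm

A 6-joint arm with a two-finger parallel gripper is mounted at the origin on the work surface. World frame = base frame: x ahead of the robot, y to its left, z up, the work surface at z = 0. Lengths are in m, angles in degrees, forces in N, time in s.
With the tool pointing down it reaches from about 0.25 to 0.725 m from the base axis. Payload 9.7 kg.
Tool frame: the origin (TCP) lies between the finger pads; the fingertips stand 19 mm ahead of it and the grasp point (between the pads) is the TCP; z points along the fingers, y is the line along which they close (so a half turn about z gives the same grasp; the last joint's range is limited). The gripper opens to 85 mm and grips with 20 to 120 N. Pads are 22 mm wide; open, the fingers measure 114 mm over their backs; the gripper's body (76 mm by 85 mm) begins 54 mm behind the grasp point. The pads swing forward as they close: fully open they stand 13 mm farther back than shut.
Start: joints at [72.021, 4.979, 10.078, 95.1, 0, 90], TCP at [0.17, 0.523, 0.25] pointing down, gripper open.
Joint ranges: [-179.16, 179.16], [-48.56, 103.87], [-65.8, 70.77], [-126.05, 130.52], [-82.76, 87.17], [-180, 180]. Speed limits (degrees/s): [127.2, 127.2, 147.25, 180, 180, 180].

### API

Orientations are given as [roll, pitch, yaw] about the fixed x, y, z axes, in that order (R = Rz(yaw) Ry(pitch) Rx(roll)).
In Python, from workcell import telemetry, camera, calibration, workorder gives the robot as it stands.
- The arm moves only by the tool play_rows, never from a script. Its argument "increments" is a list of rows, each a list of 3 entries, a list of its own where there are three numbers: the shift along the tool's x, y, z in mm, then the turn, a rotation vector about the tool's x, y, z in degrees, then the closure, from 0 (fully open) to 1 (shut). In form: [[[x, y, z], [ax, ay, az], jaw], ...]. A call has 1 to 20 rows; each row is the pose to reach, as a shift and turn from the pose commanded when the call began, along the tool's axes at that moment; what a row does not reach only later rows make up. A row lasts 1/10 s, in which the tool goes at most 50 mm and 8.59 degrees, less where a joint would pass 70% of its speed; a pose out of reach is approached as far as the arm can. A call with a gripper value outside its range is refused whole. The fingers move at their own pace and stop on an object; "grip_force" is the grip in N (left out, the last holds). Time passes only in rows, so rows that repeat a pose let the fingers close. It gives the time, the measured TCP pose, the force, the opening and the grip force at its end, in the units of the state.
- telemetry.get_obs(): the state, without advancing time (a new reading comes with each control period).
- camera(name): name is "scene" or "top" or "wrist"; returns (picture, depth): 480x640x3 uint8, red, green, blue; 480x640 float32, m along the optical axis (not along the pixel's ray), 0 where there is no reading.
- calibration(name): a dict with "vertical_fov" (degrees; the focal length in pixels is half the picture's height over the tangent of half this angle, whatever the lens; pixels are square), "cx", "cy" (the principal point, pixels), "k1" (the pictures are not rectified: a ray, as slopes to the right and down, at radius r is drawn at 1 + k1 r^2 times it, then the intrinsics apply), "rvec" (rotation vector, rad) and "tvec" (3), from world to camera coordinates, as OpenCV has them; the wrist camera has in their place "hand_eye" (4x4, takes a point from camera to tool coordinates, whose origin is the TCP and whose axes are the flange's). Camera axes: x right, y down, z forward; pixel columns grow to the right and rows downward; lengths in m; the calibration is good to about 2 mm. A picture is of the moment at which its call begins: read the wrist's pose just before it. calibration takes no time and is no camera call.
- workorder.job_done(): hands the job in; it is judged then, once.
The state is a dict: "time": time; "q": joint angles; "qd": joint speeds; "joint_efforts": joint torques, N m; "ee_pos": TCP position; "tcp_rot": TCP orientation; "wrist_force": force on the tool from outside, world axes, zero at the start; "torque": the same for the moment, N m; "opening": finger opening in m; "grasp_force": force on a finger pad.
Only numpy, scipy, OpenCV 4.12 (cv2) and the standard library are available. Lean on these libraries where they do the work, as an engineer would, in place of code of your own. Each camera call takes 0.05 s, during which the arm holds its last target. There are 200 camera calls.

### The job

Press the plunger of the counter bell to call the helper and let it spring back. Then show which jig head is to be dressed next: bring the fingertips down to just above the football-shaped head (the long oval one) in the wooden block, a few centimetres at most and without touching it, and hold there for two seconds, coming down over no other head. Then point in the same way at where it goes, just above the tip of the vise's empty jaws, and finish while still pointing there; touch none of the things on the bench but the bell, lift nothing, and leave everything where it stands.

Things in the scene. Friction and masses are not known exactly. Their poses are not given: they have to be found in the camera images.
- football_top (a point): Top centre of the football-shaped jig head: a grey metal oval lying on its side, 50 mm long and 28 mm thick, whose top is 30 mm above the wooden block (60 mm above the bench). The long axis is this frame's y; z is up. Loose, standing by a short stub in a hole of the block; a small wire eye sticks out at one side.
- ball_top (a point): Top of the ball-shaped jig head (30 mm sphere, same grey metal, loose; top 62 mm above the bench). z is up.
- cone_top (a point): Tip of the cone-shaped jig head (32 mm wide at the foot, 45 mm high, same grey metal, loose; tip 75 mm above the bench). z is up.
- puck_top (a point): Top centre of the puck-shaped jig head (flat disc, 36 mm wide, 18 mm high, same grey metal, loose; top 48 mm above the bench). z is up.
- rack: Fixed plywood display block, 70 x 290 x 30 mm (x, y, z), origin at the centre of its underside on the bench. The four heads stand on its top in one row along its y axis, 70 mm apart, in any order.
- vise: Fixed metal tying vise with empty jaws: base plate 100 x 90 x 12 mm, a 12 mm post, and a slanted 26 mm aluminium tube that rises towards the vise's -x side and ends in narrow steel jaws. Origin at the centre of the base's underside on the bench. It stands to one side of the block, left or right.
- vise_jaw (a point): Tip of the vise's empty jaws, the highest point of the vise, 163 mm above the bench and 32 mm from the base's centre towards the vise's own -x. z is up.
- bell: Loose counter bell (0.4 kg): black foot 84 mm across, metal dome to 43 mm height, push plunger on top. Origin at the centre of its underside on the bench. It stands on the other side of the block from the vise.
- bell_top (a point): Centre of the top of the bell's round plunger cap (20 mm across), 59 mm above the bench when not pressed; it moves with the plunger. The cap's underside is 10 mm above the dome.
- plunger (a joint): How far the bell's plunger is pressed down, in m: 0 free, 0.007 at its stop. A spring returns it; the full stroke takes about 4 N. The bell counts as rung from 0.004.
- mug: White mug, 80 mm across, 90 mm high, loose; origin at the centre of its underside. Bystander, farther from the robot than the block.
- jar: Closed paint jar, 52 mm across, 65 mm high, loose; origin at the centre of its underside. Bystander, farther from the robot than the block.
- driver: Screwdriver, 160 mm long, black handle, lying on the bench between the robot and the block; its x axis runs along it. Loose bystander.
Things that resemble listed ones, but are neither listed nor needed, are in the scene too. What is shaped like the part that bears football_top but orange, red or yellow is not meant.

How it is judged (in metres and radians):
On the way, in this order (a step that is already met when the one before it is completed fails the run):
1. the bell is rung: its plunger is pressed down by 4 mm or more (value of joint plunger above 0.004 m), for 0.02 s.
2. the bell's plunger has sprung back (value of joint plunger below 0.002 m), for 0.1 s.
3. the fingers point at the football-shaped head from just above it and dwell there (horizontal distance between the grasp point and football_top below 0.024 m and z of the grasp point in the frame of football_top between 0.012 and 0.08 m), for 1.8 s.
4. the fingers point at the tip of the empty vise jaws from just above it and dwell there (horizontal distance between the grasp point and vise_jaw below 0.024 m and z of the grasp point in the frame of vise_jaw between 0.012 and 0.08 m), for 0.5 s.
At the end, for the whole second after the job is handed in: The point between the fingertips is still over the vise jaws' tip (24 mm sideways, 12 to 80 mm above), the bell's plunger is up (under 2 mm), the four heads are within 6 mm of where they began, the bell within 30 mm and upright, mug, jar and screwdriver within 20 mm (all of step 4 and value of joint plunger below 0.002 m and distance of each of football_top, ball_top, cone_top, puck_top from where it was at the start of the episode below 0.006 m and distance of bell from where it was at the start of the episode below 0.03 m and angle between bell's own z axis and vertical below 0.1 rad and distance of each of mug, jar, driver from where it was at the start of the episode below 0.02 m); the robot touches nothing.
It fails at once if the robot touches a jig head, the block or the vise (contact force between any of the fingers, the arm and football above 0.5 N or contact force between any of the fingers, the arm and ball above 0.5 N or contact force between any of the fingers, the arm and cone above 0.5 N or contact force between any of the fingers, the arm and puck above 0.5 N or contact force between any of the fingers, the arm and rack above 0.5 N or contact force between any of the fingers, the arm and vise above 0.5 N).
It fails at once if the fingers come down over one of the other heads (within 15 mm sideways and 75 mm above it) ((horizontal distance between the grasp point and ball_top below 0.015 m and z of the grasp point in the frame of ball_top below 0.075 m) or (horizontal distance between the grasp point and cone_top below 0.015 m and z of the grasp point in the frame of cone_top below 0.075 m) or (horizontal distance between the grasp point and puck_top below 0.015 m and z of the grasp point in the frame of puck_top below 0.075 m)).
It fails at once if a jig head is shifted or lifted (distance of any of football_top, ball_top, cone_top, puck_top from where it was at the start of the episode above 0.012 m).
It fails at once if the bell is lifted, tipped or pushed away (height (world z) of bell above 0.008 m or angle between bell's own z axis and vertical above 0.25 rad or distance of bell from where it was at the start of the episode above 0.03 m).
It fails at once if the robot touches or shifts the mug, the jar or the screwdriver (contact force between any of the fingers, the arm and mug above 0.5 N or distance of any of mug, jar, driver from where it was at the start of the episode above 0.02 m or contact force between any of the fingers, the arm and jar above 0.5 N or contact force between any of the fingers, the arm and driver above 0.5 N).
It also fails if it takes over 56 s, if anything falls off the work surface, if the arm or the gripper's body presses on something with over 40 N, if the wrist force passes 120 N, or if a joint passes its speed limit or range.

## Working session

There is one attempt and no reset: what is moved stays moved. The work goes in short steps, Python scripts to look and compute and a tool call to move; the robot and the scene stay as the last step left them, time stands still between calls to the robot, and variables do not carry over. Pictures are saved under pics/ and viewed, at most 10 in all, crops included, and the job is handed in when it is done.

Besides the shell and the picture viewer there is one more tool, called by a JSON object that holds its "op" and its "data", one argument or row to a line. play_rows: Moves the arm, as the interface text tells. Its arguments: {"type":"object","properties":{"increments":{"type":"array"},"grip_force":{"type":"number"}},"required":["increments"]}

```bash
mkdir -p pics
cat > h.py <<'E'
import numpy as np, cv2
from workcell import telemetry, camera, calibration, workorder
def K(c):
    f=240/np.tan(np.radians(c["vertical_fov"])/2); return f
def grab(n):
    p,d=camera(n); np.savez(f"{n}.npz",p=p,d=d); cv2.imwrite(f"pics/{n}.png",p[:,:,::-1]); return p,d
def ray(c,u,v):
    f=K(c); x=np.array([(u-c["cx"])/f,(v-c["cy"])/f]); y=x.copy()
    for _ in range(20): y=x/(1+c["k1"]*(y@y))
    return np.array([y[0],y[1],1])
def world(n,u,v,z=None,d=None):
    c=calibration(n); R=cv2.Rodrigues(np.array(c["rvec"],float))[0]; t=np.array(c["tvec"],float).ravel()
    r=R.T@ray(c,u,v); o=-R.T@t
    s=d if d is not None else (z-o[2])/r[2]
    return o+s*r
E
python3 - <<'E'
from h import *
print(telemetry.get_obs())
for n in("top","scene"): grab(n); print(calibration(n))
E
```

```text
{'time': 0.0, 'q': array([ 7.20207147e+01,  5.01155843e+00,  1.00330745e+01,  9.51017552e+01,
       -3.27447948e-04,  9.00000027e+01]), 'qd': array([ 0.02096688,  0.02417496, -0.04112617,  0.04404108,  0.03310808,
        0.02456993]), 'joint_efforts': array([ 2.28098128e-03, -5.20383632e+01,  4.64805794e+01,  1.61315646e-02,
        1.27557751e-04,  1.67507693e-05]), 'ee_pos': array([0.16970157, 0.52292604, 0.24956632]), 'tcp_rot': array([-1.79919761e+02,  3.27451434e-04,  1.62020712e+02]), 'wrist_force': array([0.01035304, 0.66133948, 1.50454357]), 'torque': array([ 0.02731027, -0.00624618,  0.0390251 ]), 'grasp_force': 0.0, 'opening': 0.08528060696109015}
{'vertical_fov': 46.05853231992321, 'cx': 327.8272946087419, 'cy': 241.79990614952254, 'k1': -0.14232543053262942, 'rvec': array([ 2.14877321, -2.18892543,  0.18166719]), 'tvec': array([-0.033804  ,  0.56595134,  1.01227652])}
{'vertical_fov': 47.177662673412335, 'cx': 323.13920839269804, 'cy': 242.20343224532226, 'k1': -0.02673043996360128, 'rvec': array([ 1.94214614,  1.37865409, -0.635159  ]), 'tvec': array([-0.17300119, -0.26114117,  1.40741846])}
```

View pics/top.png

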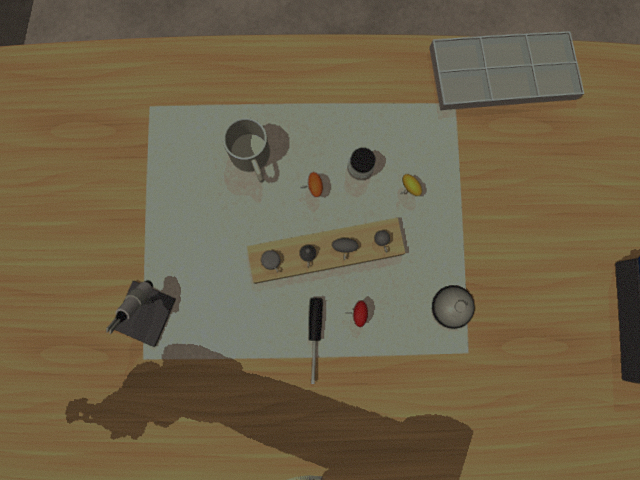

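View pics/scene.png

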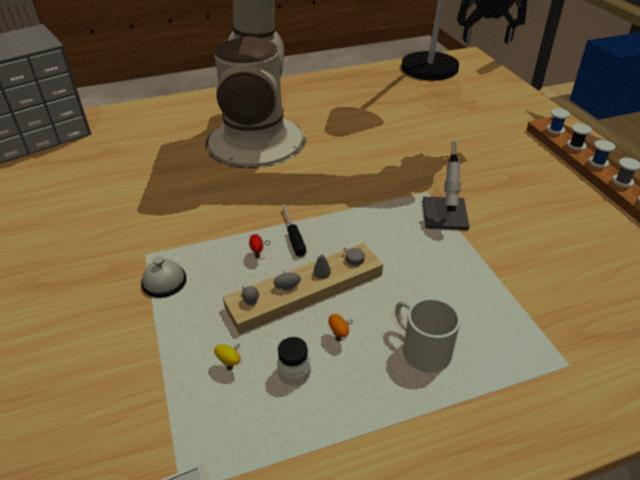

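Top view: the block holds the puck (271,260), cone (308,253), long grey oval (345,245) and ball (382,238). The bell cap is near (461,307) and the vise jaws near (112,328). The coloured ovals at (316,184), (412,184) and (360,313) stand outside the block, so they are decoys. The grey oval in the block fits the football; I'll confirm it in an enlarged crop.

Run:
```python
from h import *
p=cv2.imread("pics/top.png")
a=cv2.resize(p[215:290,240:410],None,fx=4.7,fy=4.0,interpolation=cv2.INTER_CUBIC)[:, :800]
a=cv2.resize(p[210:285,240:400+10],(680,300),interpolation=cv2.INTER_CUBIC)
b=cv2.resize(p[275:350,425:485],(240,300),interpolation=cv2.INTER_CUBIC)
v=cv2.resize(p[275:350,100:185],(340,300),interpolation=cv2.INTER_CUBIC)
o=np.zeros((600,700,3),np.uint8);o[:300,:680]=a;o[300:,:240]=b;o[300:,250:590]=v
cv2.imwrite("pics/crop.png",cv2.convertScaleAbs(o,alpha=1.7))
```

```text
(no output)
```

View pics/crop.png

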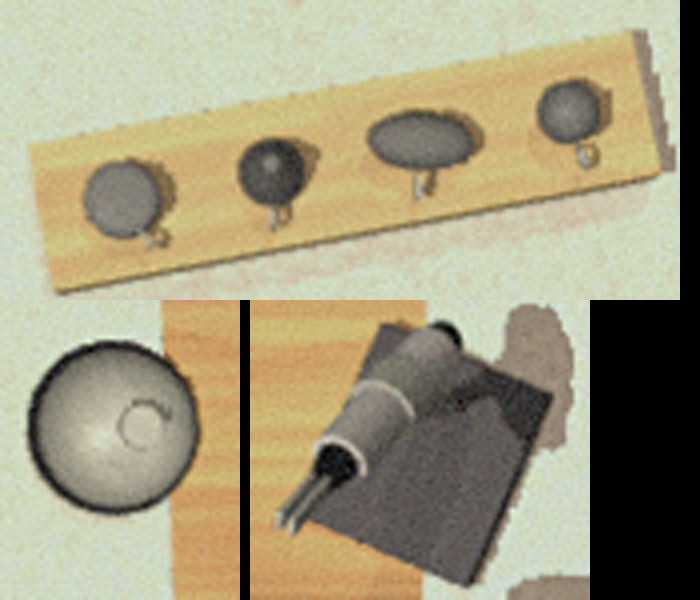

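The crop confirms it: the elongated oval at (345,245) is the football, with round heads on either side. The bell cap is at (460.8,306.3) and the jaw tip at (108.3,331.3).

Run:
```python
from h import *
np.set_printoptions(precision=4,suppress=True)
d=np.load("top.npz")["d"]
for n,u,v,z in [("foot",345,245,.06),("puck",270.5,259.75,.048),("cone",308,252.5,.075),("ball",382.5,237.5,.062),("belltop",460.75,306.25,.059),("bellfoot",453.5,306.75,.002),("jaw",108.3,331.2,.163),("c1",132.5,281.25,.012),("c2",175.5,298.75,.012),("c3",155,346.25,.012)]:
    dd=d[int(round(v)),int(round(u))]
    print(n,world("top",u,v,z),"depth:",world("top",u,v,d=dd))
c=calibration("scene"); R=cv2.Rodrigues(c["rvec"])[0]
def proj(P):
    q=R@P+c["tvec"]; x=q[:2]/q[2]; x=x*(1+c["k1"]*(x@x)); return x*K(c)+[c["cx"],c["cy"]]
for n,u,v,z in [("foot",345,245,.06),("belltop",460.75,306.25,.059),("jaw",108.3,331.2,.163)]: print(n,proj(world("top",u,v,z)))
```

```text
foot [ 0.5559 -0.0747  0.06  ] depth: [ 0.5561 -0.0748  0.0586]
puck [0.5325 0.0618 0.048 ] depth: [0.5321 0.0616 0.0518]
cone [ 0.5416 -0.0071  0.075 ] depth: [ 0.5417 -0.0071  0.0746]
ball [ 0.5684 -0.1436  0.062 ] depth: [ 0.5683 -0.1435  0.0627]
belltop [ 0.4397 -0.2842  0.059 ] depth: [ 0.4396 -0.2838  0.0602]
bellfoot [ 0.4398 -0.2853  0.002 ] depth: [ 0.4393 -0.2738  0.0466]
jaw [0.408  0.3201 0.163 ] depth: [0.4079 0.3208 0.161 ]
c1 [0.4991 0.3281 0.012 ] depth: [0.4998 0.3317 0.0005]
c2 [0.465  0.2447 0.012 ] depth: [0.4653 0.2467 0.0035]
c3 [0.3762 0.2834 0.012 ] depth: [0.376  0.2847 0.0071]
foot [286.5661 274.9143]
belltop [157.0239 259.8733]
jaw [454.7659 140.8376]
```

{"op": "play_rows", "data": {
  "increments": [
    [[-25,-34,0],[0,0,4],1],
    [[-51,-68,0],[0,0,8],1],
    [[-80,-108,0],[0,0,14],1],
    [[-109,-147,0],[0,0,20],1],
    [[-138,-187,0],[0,0,26],1],
    [[-167,-226,0],[0,0,32],1],
    [[-196,-265,0],[0,0,38],1],
    [[-225,-304,0],[0,0,44],1],
    [[-254,-343,0],[0,0,50],1],
    [[-283,-382,0],[0,0,56],1],
    [[-312,-421,0],[0,0,62],1],
    [[-341,-460,0],[0,0,68],1],
    [[-370,-500,0],[0,0,72],1],
    [[-400,-540,0],[0,0,72],1],
    [[-430,-580,0],[0,0,72],1],
    [[-458,-619,0],[0,0,72],1],
    [[-483,-653,0],[0,0,72],1],
    [[-498,-673,0],[0,0,72],1],
    [[-506,-684,0],[0,0,72],1],
    [[-506,-684,0],[0,0,72],1]
  ]
}}

```text
time: 2.1
ee_pos: [0.44, -0.2844, 0.2495]
tcp_rot: [-179.9, -0.0, 89.9]
wrist_force: [0.0, 0.2, -0.5]
opening: -0.0001
grasp_force: 0.0
```

{"op": "play_rows", "data": {
  "increments": [
    [[0,0,20],[0,0,0],1],
    [[0,0,50],[0,0,0],1],
    [[0,0,80],[0,0,0],1],
    [[0,0,110],[0,0,0],1],
    [[0,0,130],[0,0,0],1],
    [[0,0,145],[0,0,0],1],
    [[0,0,155],[0,0,0],1],
    [[0,0,160],[0,0,0],1],
    [[0,0,160],[0,0,0],1],
    [[0,0,160],[0,0,0],1]
  ]
}}

```text
time: 3.1
ee_pos: [0.4403, -0.2838, 0.0912]
tcp_rot: [179.9, 0.0, 90.0]
wrist_force: [0.2, -0.4, -0.0]
opening: 0.0001
grasp_force: 0.0
```

Run:
```python
from h import *
p,d=grab("scene"); o=telemetry.get_obs(); print(o["ee_pos"],o["wrist_force"])
cv2.imwrite("pics/s2.png",cv2.resize(p[200:310,100:240,::-1],(700,550),interpolation=cv2.INTER_CUBIC))
```

```text
[ 0.44032527 -0.28390311  0.09123343] [-0.86632828 -0.03900859  0.62392433]
```

View pics/s2.png

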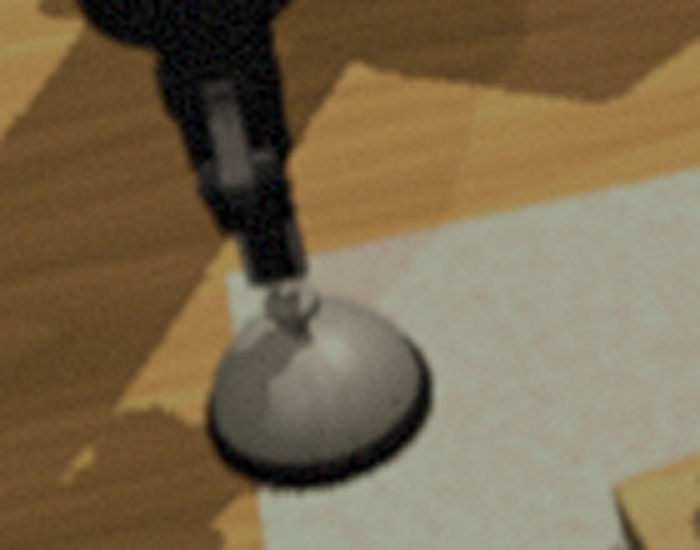

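The closed fingertips (crop about (277,283)) are just above the plunger cap (291,303), so I press now.

{"op": "play_rows", "data": {
  "increments": [
    [[0,0,5],[0,0,0],1],
    [[0,0,10],[0,0,0],1],
    [[0,0,13],[0,0,0],1],
    [[0,0,15],[0,0,0],1],
    [[0,0,17],[0,0,0],1],
    [[0,0,18.5],[0,0,0],1],
    [[0,0,18.5],[0,0,0],1],
    [[0,0,18.5],[0,0,0],1]
  ]
}}

```text
time: 3.95
ee_pos: [0.4398, -0.2837, 0.072]
tcp_rot: [-180.0, 0.0, 90.0]
wrist_force: [-1.4, -0.0, 4.4]
opening: -0.0001
grasp_force: 1.8
```

Run:
```python
from h import *
F=[]
for i in range(4):
    p,d=grab("scene"); o=telemetry.get_obs(); F.append(o["wrist_force"])
print(np.round(F,2),o["ee_pos"])
cv2.imwrite("pics/s3.png",cv2.resize(p[200:310,100:240,::-1],(700,550),interpolation=cv2.INTER_CUBIC))
```

```text
[[-1.86  1.01  3.57]
 [-1.48 -0.22  2.18]
 [-0.56  0.13  3.29]
 [-1.01 -0.32  5.02]] [ 0.43989632 -0.28363404  0.07189794]
```

View pics/s3.png

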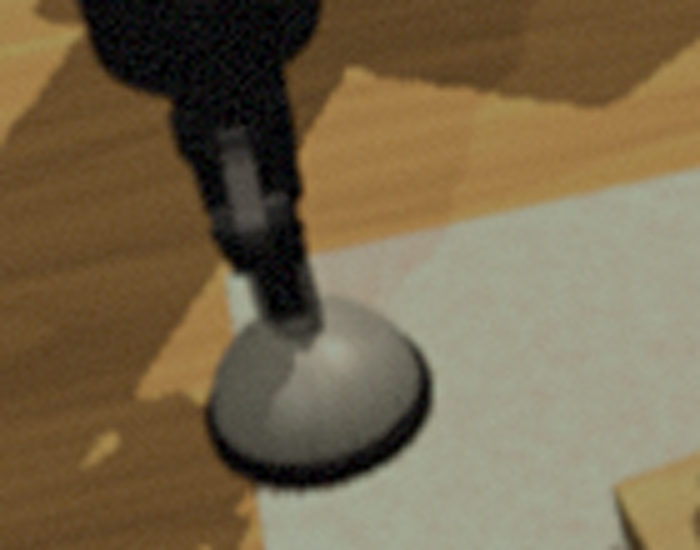

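Mean force is about 3.5 N, so it is nearly at full stroke. I'll press 1.5 mm more to be sure, then release and rise.

{"op": "play_rows", "data": {
  "increments": [
    [[0,0,0.5],[0,0,0],1],
    [[0,0,1],[0,0,0],1],
    [[0,0,1.5],[0,0,0],1],
    [[0,0,1.5],[0,0,0],1]
  ]
}}

```text
time: 4.55
ee_pos: [0.4399, -0.2837, 0.0709]
tcp_rot: [180.0, 0.0, 90.0]
wrist_force: [-4.1, 1.9, 8.9]
opening: 0.0001
grasp_force: 4.5
```

{"op": "play_rows", "data": {
  "increments": [
    [[0,0,-3],[0,0,0],1],
    [[0,0,-8],[0,0,0],1],
    [[0,0,-20],[0,0,0],1],
    [[0,0,-40],[0,0,0],1],
    [[0,0,-75],[0,0,0],1],
    [[0,0,-110],[0,0,0],1],
    [[0,0,-140],[0,0,0],1],
    [[0,0,-160],[0,0,0],1],
    [[0,0,-170],[0,0,0],1],
    [[0,0,-170],[0,0,0],1]
  ]
}}

```text
time: 5.55
ee_pos: [0.4404, -0.2839, 0.2416]
tcp_rot: [179.9, 0.1, 90.0]
wrist_force: [-0.3, -0.3, -0.2]
opening: -0.0
grasp_force: 0.0
```

The force rose to 8.9 N, so the plunger hit its stop and the bell rang. It is now released. Next I go to the football, travelling high and then straight down.

{"op": "play_rows", "data": {
  "increments": [
    [[20,11,0],[0,0,0],1],
    [[55,31,0],[0,0,0],1],
    [[95,53,0],[0,0,0],1],
    [[135,75,0],[0,0,0],1],
    [[170,94,0],[0,0,0],1],
    [[195,108,0],[0,0,0],1],
    [[209,116,0],[0,0,0],1],
    [[209,116,0],[0,0,0],1],
    [[209,116,15],[0,0,0],1],
    [[209,116,40],[0,0,0],1],
    [[209,116,70],[0,0,0],1],
    [[209,116,100],[0,0,0],1],
    [[209,116,120],[0,0,0],1],
    [[209,116,130],[0,0,0],1],
    [[209,116,130],[0,0,0],1],
    [[209,116,130],[0,0,0],1]
  ]
}}

```text
time: 7.15
ee_pos: [0.556, -0.0752, 0.1112]
tcp_rot: [179.9, 0.0, 90.0]
wrist_force: [0.1, -0.1, 0.6]
opening: -0.0002
grasp_force: 0.0
```

Run:
```python
from h import *
p,d=grab("scene")
cv2.imwrite("pics/s4.png",cv2.resize(p[180:340,140:400,::-1],(780,480),interpolation=cv2.INTER_CUBIC))
```

```text
(no output)
```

View pics/s4.png

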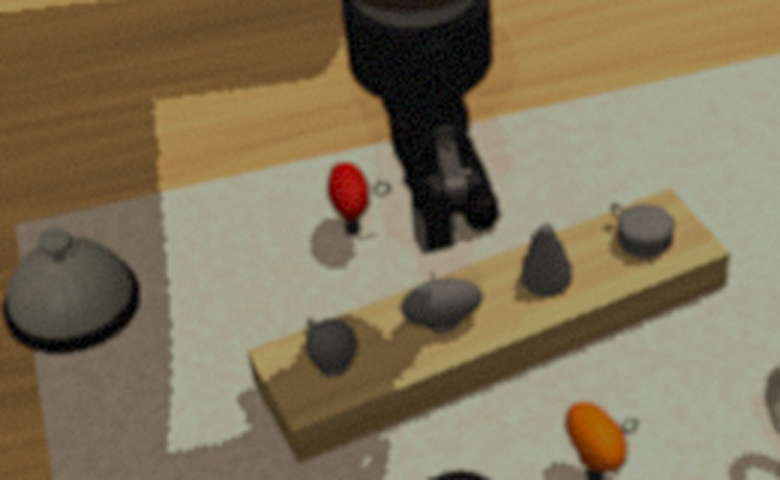

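The fingertips (crop (435,245)) hover above the grey oval (442,297), and the bell cap is up at (55,240). I'll hold here, then go to the vise.

{"op": "play_rows", "data": {
  "increments": [
    [[0,0,0],[0,0,0],1],
    [[0,0,0],[0,0,0],1],
    [[0,0,0],[0,0,0],1],
    [[0,0,0],[0,0,0],1],
    [[0,0,0],[0,0,0],1],
    [[0,0,0],[0,0,0],1],
    [[0,0,0],[0,0,0],1],
    [[0,0,0],[0,0,0],1],
    [[0,0,0],[0,0,0],1],
    [[0,0,0],[0,0,0],1],
    [[0,0,0],[0,0,0],1],
    [[0,0,0],[0,0,0],1],
    [[0,0,0],[0,0,0],1],
    [[0,0,0],[0,0,0],1],
    [[0,0,0],[0,0,0],1],
    [[0,0,0],[0,0,0],1],
    [[0,0,0],[0,0,0],1],
    [[0,0,0],[0,0,0],1],
    [[0,0,0],[0,0,0],1],
    [[0,0,0],[0,0,0],1]
  ]
}}

```text
time: 9.2
ee_pos: [0.5558, -0.0746, 0.1103]
tcp_rot: [-180.0, 0.0, 90.0]
wrist_force: [0.0, 0.2, -0.5]
opening: 0.0002
grasp_force: 0.0
```

{"op": "play_rows", "data": {
  "increments": [
    [[0,0,0],[0,0,0],1],
    [[0,0,0],[0,0,0],1],
    [[0,0,0],[0,0,0],1],
    [[0,0,-20],[0,0,0],1],
    [[0,0,-60],[0,0,0],1],
    [[0,0,-100],[0,0,0],1],
    [[0,0,-135],[0,0,0],1],
    [[0,0,-160],[0,0,0],1],
    [[0,0,-170],[0,0,0],1],
    [[0,0,-170],[0,0,0],1]
  ]
}}

```text
time: 10.2
ee_pos: [0.5563, -0.0747, 0.2811]
tcp_rot: [179.9, 0.0, 90.0]
wrist_force: [-0.6, 0.3, 0.4]
opening: -0.0001
grasp_force: 0.0
```

{"op": "play_rows", "data": {
  "increments": [
    [[20,-7,0],[0,0,0],1],
    [[50,-19,0],[0,0,0],1],
    [[90,-34,0],[0,0,0],1],
    [[130,-49,0],[0,0,0],1],
    [[170,-64,0],[0,0,0],1],
    [[210,-79,0],[0,0,0],1],
    [[250,-94,0],[0,0,0],1],
    [[290,-109,0],[0,0,0],1],
    [[330,-124,0],[0,0,0],1],
    [[360,-135,0],[0,0,0],1],
    [[380,-142,0],[0,0,0],1],
    [[391,-146,0],[0,0,0],1],
    [[395,-148,0],[0,0,0],1],
    [[395,-148,0],[0,0,0],1],
    [[395,-148,0],[0,0,0],1]
  ]
}}

```text
time: 11.7
ee_pos: [0.408, 0.3195, 0.28]
tcp_rot: [-180.0, 0.0, 90.0]
wrist_force: [-0.1, -0.2, 0.4]
opening: 0.0001
grasp_force: 0.0
```

Now I go down 65 mm to z = 0.215, which is 52 mm above the jaw tip.

{"op": "play_rows", "data": {
  "increments": [
    [[0,0,10],[0,0,0],1],
    [[0,0,25],[0,0,0],1],
    [[0,0,40],[0,0,0],1],
    [[0,0,52],[0,0,0],1],
    [[0,0,60],[0,0,0],1],
    [[0,0,65],[0,0,0],1],
    [[0,0,65],[0,0,0],1],
    [[0,0,65],[0,0,0],1],
    [[0,0,65],[0,0,0],1],
    [[0,0,65],[0,0,0],1],
    [[0,0,65],[0,0,0],1],
    [[0,0,65],[0,0,0],1],
    [[0,0,65],[0,0,0],1],
    [[0,0,65],[0,0,0],1],
    [[0,0,65],[0,0,0],1]
  ]
}}

```text
time: 13.2
ee_pos: [0.4077, 0.3203, 0.2153]
tcp_rot: [-180.0, 0.0, 90.0]
wrist_force: [0.1, -0.0, 0.8]
opening: 0.0002
grasp_force: 0.0
```

Run:
```python
from h import *
p,d=grab("scene"); cv2.imwrite("pics/s5.png",p[:,:,::-1]); print(telemetry.get_obs()["ee_pos"])
```

```text
[0.40770618 0.3203497  0.21528809]
```

View pics/s5.png

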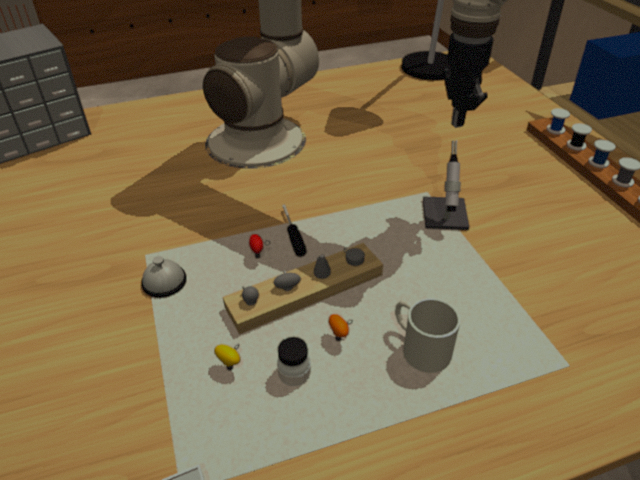

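The fingertips at (458,122) are just above the jaw tip at (454,142), and everything else is where it started. I'm handing it in.

```bash
python3 -c "
from h import *
print(workorder.job_done())"
```

```text
the job is handed in; nothing more can be done
None
```

I rang the bell and let it spring back, held for two seconds about 5 cm above the football-shaped head, and handed the job in while pointing about 5 cm above the vise's jaw tip; the last picture showed nothing else moved, but the hand-in gave no verdict.

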